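Fit the kneading blade and set the kneader's dial

TASK

Get the dough kneader ready for the first batch: fit the two-armed kneading blade (not the ring-shaped batter beater) on the spindle in the bowl, turning it under light pressure until it drops over the drive pin and sits fully home, and let go of it. Then turn the dial on the sloping front panel clockwise to the long mark, keeping the free-standing kneader steady so that it does not slide or swing round, and let go. Leave the other things on the bench undisturbed.

Things in the scene. Friction and masses are not known exactly. Their poses are not given: they have to be found in the camera images.
- kneader: Free-standing white dough kneader, 3.4 kg, on four rubber feet: a housing 250 x 236 mm (x from -120 to 130 mm), 105 mm high, an open round steel bowl on top, and a wedge-shaped console in front (-x side), 176 mm wide, reaching x = -225 mm. Origin: on the bench under the bowl's centre; z up, -x towards its front. All heights of bowl and spindle are z in this frame.
- bowl_rim (a point): Centre of the bowl's mouth, at z = 195 mm: rim outer diameter 231 mm, inner 216 mm. The bowl flares; its floor is at z = 109 mm, 188 mm wide. Axes as the kneader's.
- spindle_tip (a point): Tip of the spindle in the bowl's centre, at z = 169 mm: a round post 16 mm thick, its top 7 mm tapered, axis vertical. Axes as the kneader's.
- spindle_shoulder (a point): Top of the round shoulder (56 mm wide) at the spindle's foot, on its axis, z = 114 mm. On it lies a straight drive pin across the post: 44 mm long, 12 mm wide, top at z = 126 mm. The spindle, hence the pin, stands at any angle about z (no reading gives it: see or feel it) and is stiff: 0.35 Nm turns it. The point does not turn with the pin.
- blade: Kneading blade, cast aluminium, 0.3 to 0.55 kg, 110 mm high, upright on the bench: round hub 36 mm wide (56 mm near its foot), two cranked arms at the foot, opposite each other, reaching 80 mm from the axis, 26 mm high. Origin: centre of the hub's underside; z up the hub. Fully home, its underside lies on the spindle's shoulder; when it only rests on the pin it stands 12 mm higher.
- blade_foot (a point): Same point as the blade's origin. From here up the hub has a round bore, 20 mm wide, 66 mm deep, for the post, and in its foot a cross-shaped notch along the blade's x and y, 15 mm wide, 16 mm deep, for the pin: so the blade drops 12 mm onto the shoulder at every quarter turn, within about 4 degrees. Its own weight is enough to make it drop.
- blade_grip (a point): Where to pinch the blade: on the hub's axis, 96 mm above its underside, axes as the blade's. A flat wing stands on the hub's top (72 mm above the underside), 72 to 110 mm above the underside, 44 mm long along x, 18 mm thick along y (pinch along y).
- dial (a joint): Dial angle, rad, growing clockwise as seen facing the panel: 0 at the first mark on the left, 1.4 with the pointer straight up the slope at the long mark, 2.8 at the last mark on the right (end stops at 0 and 2.8). It turns stiffly (0.12 Nm) and stays where it is left.
- dial_grip (a point): Where to pinch the dial: on its axis, 30 mm above its foot. Turns with it: z = the panel's outward normal, 30 degrees from vertical towards the front; x = the way the pointer points. Black disc 58 mm wide, 4 mm thick, with a bar across it, 54 mm long along x, 13 mm thick along y, top 40 mm above the foot; a white line marks the pointer end.
- panel_edge (a point): Middle of the front panel's lower edge (x = -225, z = 41 mm in the kneader's frame); the panel rises from here at 30 degrees to z = 105 mm at x = -115 mm. Marks on it round the dial: one long (17 mm) white line straight upslope of the dial, three short ones (7 mm) on each side.
- batter_ring: The other attachment, not wanted now: same hub and wing as the blade, but a round ring of 144 mm diameter on four spokes at its foot. Origin: centre of its underside.
- bowl_lid: The kneader's glass lid with a black knob, 230 mm in diameter, 44 mm high, lying on the bench. Origin: centre of its underside.
- steel_bowl: Small steel bowl, 110 mm in diameter, 45 mm high. Origin: centre of its underside.
- salt_tin: Upright aluminium tin with a steel cap, 72 mm in diameter, 110 mm high. Origin: centre of its underside.
- bread_stamp: Wooden flatbread stamp with a knobbed handle, 68 mm in diameter, 94 mm high. Origin: centre of its underside.
Things that resemble listed ones, but are neither listed nor needed, are in the scene too. Leave any orange look-alike of the blade alone.

How it is judged:
On the way, in this order (a step that is already met when the one before it is completed fails the run):
1. the kneading blade sits fully home on the spindle and has been let go (z of blade in the frame of kneader below 0.119 m and horizontal distance between blade and kneader below 0.006 m and angle between blade's own z axis and vertical below 0.1 rad and contact force between the fingers and blade below 0.2 N), for 0.2 s.
2. the dial points at the long mark (value of joint dial between 1.28 and 1.52 rad), for 0.2 s.
At the end, for the whole second after the job is handed in: The kneading blade sits on the spindle with its underside within 5 mm of the shoulder, centred within 6 mm, upright within 6 degrees and at rest; the dial reads 1.4 rad (long mark) within 0.12 rad (7 degrees). The kneader stands within 20 mm of where it stood, the bystanders within 30 mm (all of step 2 and z of blade in the frame of kneader below 0.119 m and horizontal distance between blade and kneader below 0.006 m and angle between blade's own z axis and vertical below 0.1 rad and linear speed of blade below 0.02 m/s and distance of each of kneader, panel_edge from where it was at the start of the episode below 0.02 m); the robot touches nothing.
It fails at once if the kneader is shoved or swung more than 20 mm (distance of any of kneader, panel_edge from where it was at the start of the episode above 0.02 m).
It fails at once if the blade is forced or dropped hard onto the spindle or bowl (contact force between blade and kneader above 80 N).
It fails at once if another thing on the bench is shifted more than 30 mm or knocked over (distance of any of batter_ring, bowl_lid, steel_bowl, salt_tin, bread_stamp from where it was at the start of the episode above 0.03 m or angle between any of salt_tin, bread_stamp, batter_ring, steel_bowl's own z axis and vertical above 0.5 rad).
It also fails if it takes over 64 s, if anything falls off the work surface, if the arm or the gripper's body presses on something with over 40 N, if the wrist force passes 120 N, or if a joint passes its speed limit or range.

ROBOT

A 6-joint arm with a two-finger parallel gripper is mounted at the origin on the work surface. World frame = base frame: x ahead of the robot, y to its left, z up, the work surface at z = 0. Lengths are in m, angles in rad, forces in N, time in s.
With the tool pointing down it reaches from about 0.25 to 0.775 m from the base axis. Payload 4 kg.
Tool frame: the origin (TCP) lies midway between the tips of the shut fingers; the grasp point (between the pads) lies 19 mm behind it; y points along the fingers, x is the direction in which the jaws open and shut, and the axes are right-handed (so a half turn about y gives the same grasp; the last joint's range is limited). The gripper opens to 94 mm and grips with 3 to 60 N. Pads are 16 mm wide; open, the fingers measure 119 mm over their backs; the gripper's body (75 mm by 177 mm) begins 78 mm behind the grasp point.
Start: joints at [1.222, 0.087, 1.371, -0, 1.684, -0.103], TCP at [0.134, 0.533, 0.206] pointing down, gripper open.
Joint ranges: [-3.1, 3.1], [-0.76, 2.03], [0.27, 2.55], [-1.08, 4.22], [0.17, 2.65], [-2.57, 2.57]. Speed limits (rad/s): [2.79, 2.79, 3.14, 3.14, 3.14, 3.14].

INTERFACE

Orientations are given as [roll, pitch, yaw] about the fixed x, y, z axes, in that order (R = Rz(yaw) Ry(pitch) Rx(roll)).
In Python, from bench import robot gives the robot as it stands.
- The arm moves only by the shell command python3 -m creep 'ROWS'. ROWS is JSON, a list of rows, each a list of 7 numbers: the shift along the tool's x, y, z in mm, then the turn, a rotation vector about the tool's x, y, z in degrees, then the closure in counts, from 0 (fully open) to 255 (shut). A call has 1 to 5 rows; each row is the pose to reach, as a shift and turn from the pose commanded when the call began, along the tool's axes at that moment; what a row does not reach only later rows make up. A row lasts 1/8 s, in which the tool goes at most 62.5 mm and 10.7 degrees, less where a joint would pass 70% of its speed; a pose out of reach is approached as far as the arm can. A call with a gripper value outside its range is refused whole. The fingers move at their own pace and stop on an object; the grip force is fixed at half the most. Time passes only in rows, so rows that repeat a pose let the fingers close. It gives the time, the measured TCP pose, the force and the opening at its end, in the units of the state.
- robot.get_obs(): the state, without advancing time (a new reading comes with each control period).
- robot.snapshot(name): name is "side" or "top"; returns a dict with "color" (420x560x3 uint8, blue, green, red), "fx", "fy", "cx", "cy" (pixels), "world_from_camera" (4x4, takes a point from camera to world coordinates). Camera axes: x right, y down, z forward; pixel columns grow to the right and rows downward; lengths in m; the calibration is good to about 2 mm. A picture is of the moment at which its call begins. There is no depth.
- robot.close_job(): hands the job in, once; it reports no verdict.
Trained networks look in the newest picture that a camera, given by its name, has taken for a name from the list of things; names that differ only in an ending like _2 or _b are one class to them, and where a whole thing is asked for, a point or a joint stands for the part that bears it (a point fixed in the world has none). Each returns a list of dicts, best first, with "p" (0 to 1); they miss things now and then, are a little off and sometimes report something else, mostly with a low value. They report only what shows in the picture. A call takes as long as a camera call. They do not tell look-alikes from the thing itself.
- robot.spot_in(name, camera): "point" ([x, y, z] in m, in world coordinates, good to about 4 mm: the middle of the surface that is visible of it).
- robot.landmark_of(name, camera): "point" ([x, y, z] in m, in world coordinates, good to about 4 mm: a listed point, or the origin of a listed thing).
The state is a dict: "time": time; "joint_positions": joint angles; "qvel": joint speeds; "joint_torque": joint torques, N m; "tool_pos": TCP position; "ee_rot": TCP orientation; "wrist_force": force on the tool from outside, world axes, zero at the start; "wrist_torque": the same for the moment, N m; "width": finger opening in m.
Only numpy, scipy, OpenCV 4.12 (cv2) and the standard library are available. Lean on these libraries where they do the work, as an engineer would, in place of code of your own. Each camera call takes 0.05 s, during which the arm holds its last target.

## Working session

There is one attempt and no reset: what is moved stays moved. The work goes in short steps, Python scripts to look and compute and a shell command to move; the robot and the scene stay as the last step left them, time stands still between calls to the robot, and variables do not carry over. Pictures are saved under pics/ and viewed, and the job is handed in when it is done.

```bash
ls; mkdir -p pics; cat > h.py <<'E'
import numpy as np, cv2
from bench import robot
from scipy.spatial.transform import Rotation as R
def snap(cam,name):
    s=robot.snapshot(cam); cv2.imwrite(f'pics/{name}.png',s['color']); return s
def proj(s,p):
    T=np.linalg.inv(s['world_from_camera']); q=T[:3,:3]@np.array(p)+T[:3,3]
    return np.array([s['fx']*q[0]/q[2]+s['cx'], s['fy']*q[1]/q[2]+s['cy']])
def unproj(s,u,v,z):
    T=np.array(s['world_from_camera']); d=T[:3,:3]@np.array([(u-s['cx'])/s['fx'],(v-s['cy'])/s['fy'],1]); o=T[:3,3]
    return o+d*(z-o[2])/d[2]
E
python3 - <<'E'
from h import *
np.set_printoptions(precision=4,suppress=True)
for c in ['side','top']:
    s=snap(c,c+'0'); print(c,s['fx'],s['cx'],s['cy'],np.array(s['world_from_camera']).tolist())
    for n in ['kneader','spindle_shoulder','spindle_tip','bowl_rim','panel_edge','dial_grip','blade','blade_grip','batter_ring']:
        print(n,[(np.round(d['point'],3).tolist(),round(d['p'],2)) for d in robot.landmark_of(n,c)][:3])
print(robot.get_obs())
E
```

```text
pics
side 431.8884356802175 281.30167224984626 210.25463459761258 [[0.9298699368600019, -0.24573698565123486, 0.2737795361363247, 0.11788918505437994], [-0.3678607345125909, -0.6302070047350208, 0.6837525950128239, -0.9137727641630331], [0.004514479796555665, -0.7365137236100617, -0.6764075357402578, 1.0249307740960407], [0.0, 0.0, 0.0, 1.0]]
kneader [([0.633, 0.051, 0.0], 0.66), ([0.63, 0.051, 0.19], 0.48), ([0.702, 0.383, -0.002], 0.29)]
spindle_shoulder [([0.632, 0.048, 0.116], 0.7)]
spindle_tip [([0.628, 0.046, 0.167], 0.93), ([0.318, -0.333, 0.004], 0.39)]
bowl_rim [([0.632, 0.054, 0.194], 0.89), ([0.629, 0.047, 0.168], 0.6), ([0.563, -0.168, 0.041], 0.22)]
panel_edge [([0.562, -0.167, 0.042], 0.89), ([0.629, 0.048, 0.165], 0.74)]
dial_grip [([0.572, -0.127, 0.103], 0.59)]
blade [([0.35, -0.067, 0.004], 0.94), ([0.203, 0.334, -0.002], 0.75), ([0.415, 0.342, 0.001], 0.57)]
blade_grip [([0.412, 0.341, 0.098], 0.88), ([0.352, -0.076, 0.096], 0.76), ([0.206, 0.337, 0.098], 0.7)]
batter_ring [([0.467, -0.388, 0.002], 0.63)]
top 414.5442211160332 281.91683291413307 213.6435838657037 [
[... 597 characters left out ...]
 -0.001], 0.82), ([0.204, 0.336, 0.002], 0.66)]
blade_grip [([0.351, -0.075, 0.1], 0.95), ([0.207, 0.337, 0.092], 0.79), ([0.409, 0.34, 0.095], 0.78)]
batter_ring [([0.468, -0.391, 0.002], 0.59), ([0.407, 0.342, 0.1], 0.49)]
{'time': 1.0, 'joint_positions': array([ 1.2219,  0.0872,  1.3707, -0.    ,  1.6836, -0.1031]), 'qvel': array([ 0.0003,  0.0005, -0.0003, -0.0005,  0.0017, -0.0017]), 'joint_torque': array([ -0.001 , -34.0068, -30.2599,   0.0718,   0.024 ,  -0.    ]), 'tool_pos': array([0.1339, 0.5335, 0.2055]), 'ee_rot': array([-1.5708, -0.0002,  1.325 ]), 'wrist_force': array([-0.0266,  0.2635, -0.2711]), 'wrist_torque': array([ 0.0103, -0.0006, -0.0225]), 'width': 0.09429297497235964}
```

View pics/side0.png

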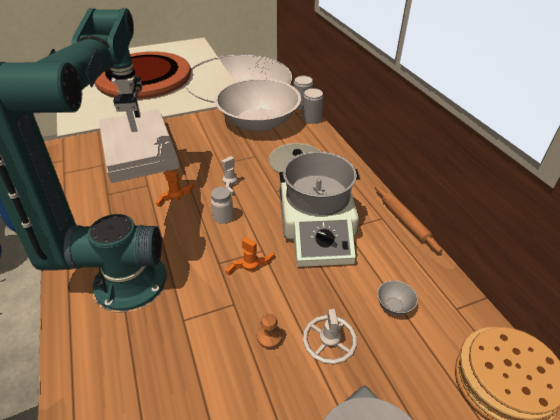

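View pics/top0.png

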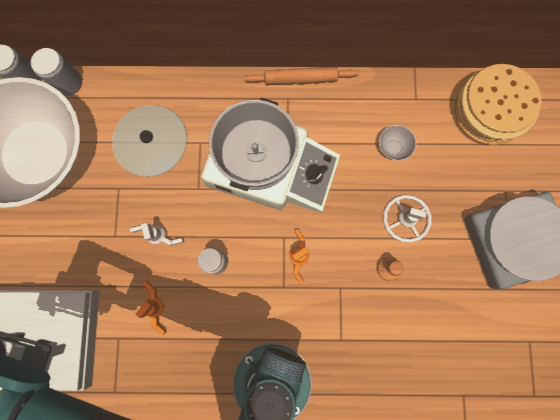

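```bash
python3 - <<'E'
from h import *
t=cv2.imread('pics/top0.png'); s=cv2.imread('pics/side0.png')
f=lambda im,x,y,w,h,k:cv2.resize(im[y:y+h,x:x+w],None,fx=k,fy=k,interpolation=cv2.INTER_CUBIC)
a=np.hstack([f(t,125,205,65,50,6),f(t,225,120,65,50,6)])
b=np.hstack([f(t,285,140,65,50,6),f(s,295,165,65,50,6)])
cv2.imwrite('pics/crop0.png',np.vstack([a,b]))
cv2.imwrite('pics/crop0b.png',np.hstack([f(s,200,145,65,50,6),f(s,293,212,65,50,6)]))
E
```

```text
(no output)
```

View pics/crop0.png

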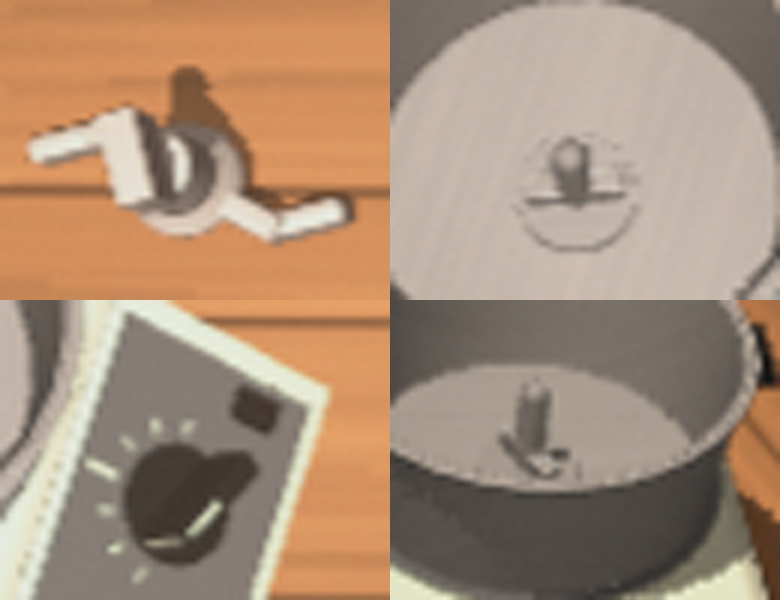

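View pics/crop0b.png

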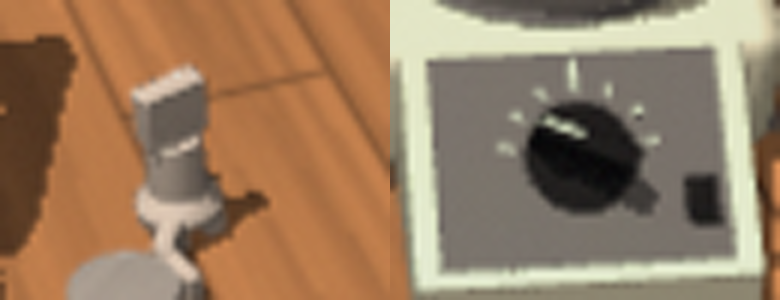

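```bash
python3 - <<'E'
from h import *
np.set_printoptions(precision=4,suppress=True)
s=snap('top','top1'); d=snap('side','side1')
U=lambda x,y,ox,oy,s,z:unproj(s,ox+x/6-.4,oy+y/6-.4,z)
# wing top corners
w=[U(x,y,125,205,s,.11) for x,y in [(103,117),(132,107),(120,206),(152,198)]]
print(np.array(w), np.mean(w,0))
v=(w[0]+w[1]-w[2]-w[3]); print('wing ang top',np.degrees(np.arctan2(v[1],v[0])))
# side: wing top corners crop origin 200,145
w=[U(x,y,200,145,d,.11) for x,y in [(132,93),(190,65),(208,80),(147,107)]]
print(np.array(w),np.mean(w,0)); v=w[1]+w[2]-w[0]-w[3]; print('wing ang side',np.degrees(np.arctan2(v[1],v[0])))
a=U(525-390,202,225,120,s,.126);b=U(625-390,195,225,120,s,.126);v=b-a;print('pin top',a,b,np.degrees(np.arctan2(v[1],v[0])))
a=U(503-390,435-300,295,165,d,.126);b=U(533-390,470-300,295,165,d,.126);v=b-a;print('pin side',a,b,np.degrees(np.arctan2(v[1],v[0])))
for c in ['top','side']:
    for n in ['salt_tin','bowl_lid','dial','dial_grip']:
        print(c,n,[(np.round(d['point'],3).tolist(),round(d['p'],2)) for d in robot.landmark_of(n,c)][:2] if n!='dial' else [(np.round(d['point'],3).tolist(),round(d['p'],2)) for d in robot.spot_in(n,c)][:2])
    print([ (np.round(d['point'],3).tolist(),round(d['p'],2)) for n in ['blade','blade_grip','spindle_tip'] for d in robot.landmark_of(n,c)])
E
python3 - <<'E'
import cv2,numpy as np
f=lambda im,x,y,w,h,k:cv2.resize(im[y:y+h,x:x+w],None,fx=k,fy=k,interpolation=cv2.INTER_CUBIC)
t=cv2.imread('pics/top1.png'); s=cv2.imread('pics/side1.png')
a=np.hstack([f(t,240,135,30,30,13),f(s,305,170,30,30,13)])
a=cv2.convertScaleAbs(a,alpha=1.5,beta=-50)
cv2.imwrite('pics/pin1.png',a)
E
```

```text
[[0.4265 0.3499 0.11  ]
 [0.4311 0.3372 0.11  ]
 [0.3866 0.3398 0.11  ]
 [0.3903 0.3258 0.11  ]] [0.4087 0.3382 0.11  ]
wing ang top 14.931132974511783
[[0.3867 0.3357 0.11  ]
 [0.4272 0.3507 0.11  ]
 [0.4328 0.332  0.11  ]
 [0.3911 0.3189 0.11  ]] [0.4095 0.3343 0.11  ]
wing ang side 18.86575234688497
pin top [0.6208 0.0697 0.126 ] [0.6243 0.0244 0.126 ] -85.49684713660858
pin side [0.6208 0.0608 0.126 ] [0.6234 0.0282 0.126 ] -85.35300194794202
top salt_tin [([0.336, 0.164, -0.001], 0.85)]
top bowl_lid [([0.706, 0.379, -0.002], 0.92), ([0.629, 0.048, 0.0], 0.66)]
top dial []
top dial_grip [([0.572, -0.128, 0.1], 0.82)]
[([0.352, -0.076, 0.001], 0.95), ([0.205, 0.339, 0.002], 0.92), ([0.409, 0.342, -0.0], 0.81), ([0.631, 0.049, 0.168], 0.71), ([0.204, 0.337, 0.096], 0.83), ([0.354, -0.074, 0.097], 0.81), ([0.41, 0.338, 0.096], 0.68), ([0.684, -0.36, 0.002], 0.23), ([0.63, 0.054, 0.167], 0.62)]
side salt_tin [([0.334, 0.166, 0.003], 0.84), ([0.629, 0.05, 0.001], 0.68)]
side bowl_lid [([0.706, 0.383, -0.004], 0.95)]
side dial [([0.571, -0.127, 0.085], 0.72), ([0.405, 0.324, 0.054], 0.52)]
side dial_grip [([0.571, -0.123, 0.1], 0.72)]
[([0.352, -0.07, 0.003], 0.93), ([0.416, 0.339, 0.004], 0.8), ([0.204, 0.337, -0.002], 0.78), ([0.32, -0.333, 0.005], 0.24), ([0.355, -0.078, 0.096], 0.78), ([0.206, 0.336, 0.097], 0.76), ([0.415, 0.338, 0.098], 0.69), ([0.63, 0.048, 0.17], 0.71)]
```

View pics/pin1.png

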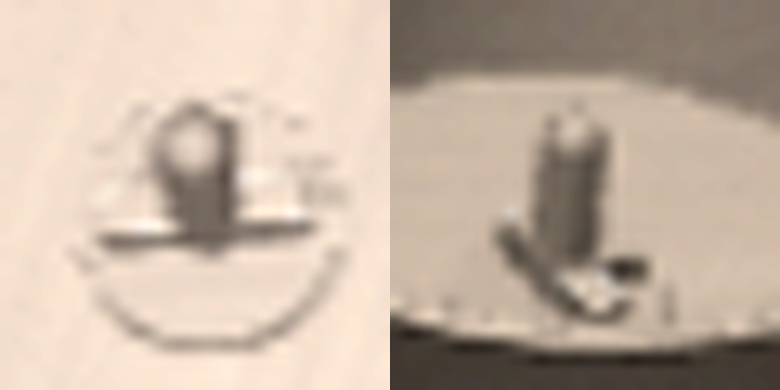

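```bash
cat >> h.py <<'E'
def go(p,yaw=None,M=None):
    o=robot.get_obs(); T=R.from_euler('xyz',o['ee_rot'])
    if M is None: M=R.from_euler('xyz',[-np.pi/2,0,np.radians(yaw)])
    d=T.inv().apply(np.array(p)-o['tool_pos'])*1000
    rv=np.degrees((T.inv()*M).as_rotvec())
    print('t',o['time'],'tcp',o['tool_pos'].round(4),'rpy',np.degrees(o['ee_rot']).round(2),'F',o['wrist_force'].round(1),'Tq',o['wrist_torque'].round(2),'w',round(o['width'],4),'j',o['joint_positions'].round(2))
    print('shift',d.round(1),'turn',rv.round(2))
E
python3 -c "
from h import *
go([.410,.339,.16],106.5)"
```

```text
t 1.8 tcp [0.1338 0.5335 0.2055] rpy [-9.000e+01 -1.000e-02  7.592e+01] F [-0.3  0.1 -0. ] Tq [-0.01  0.03 -0.03] w 0.0939 j [ 1.22  0.09  1.37 -0.    1.68 -0.1 ]
shift [-121.5   45.5 -315.2] turn [ 0.000e+00 -3.058e+01  1.000e-02]
```

```bash
python3 -m creep '[[-24,0,-63,0,-6,0,0],[-48,0,-126,0,-12,0,0],[-72,5,-189,0,-18,0,0],[-97,20,-252,0,-25,0,0],[-121.5,45,-315,0,-30.6,0,0]]'; python3 -m creep '[[0,0,0,0,0,0,0],[0,0,0,0,0,0,0],[0,0,0,0,0,0,0]]'; python3 - <<'E'
from h import *
go([.410,.339,.077],106.5)
t=snap('top','top2'); s=snap('side','side2')
f=lambda im,x,y,w,h,k:cv2.resize(im[y:y+h,x:x+w],None,fx=k,fy=k,interpolation=cv2.INTER_CUBIC)
cv2.imwrite('pics/c2.png',np.hstack([f(t['color'],115,180,90,90,4),f(s['color'],190,130,90,90,4)]))
E
```

```text
time: 2.42
tool_pos: [0.3877, 0.3551, 0.1709]
ee_rot: [-1.574, -0.001, 1.862]
wrist_force: [0.7, 1.2, 0.9]
width: 0.0936
time: 2.8
tool_pos: [0.385, 0.3572, 0.171]
ee_rot: [-1.572, -0.001, 1.861]
wrist_force: [-0.4, 0.3, -0.3]
width: 0.094
t 2.8 tcp [0.385  0.3572 0.171 ] rpy [-9.0070e+01 -5.0000e-02  1.0662e+02] F [-0.4  0.3 -0.3] Tq [0.03 0.01 0.04] w 0.094 j [ 0.64  0.04  1.49  0.    1.61 -1.22]
shift [-24.7  94.  -18.6] turn [0.07 0.12 0.05]
```

```bash
python3 -m creep '[[-24.7,5,-18.6,0,0,0,0],[-24.7,5,-18.6,0,0,0,0],[-24.7,25,-18.6,0,0,0,0],[-24.7,25,-18.6,0,0,0,0]]'; python3 - <<'E'
from h import *
go([.410,.339,.077],106.5)
t=snap('top','top3'); s=snap('side','side3')
f=lambda im,x,y,w,h,k:cv2.resize(im[y:y+h,x:x+w],None,fx=k,fy=k,interpolation=cv2.INTER_CUBIC)
cv2.imwrite('pics/c3.png',np.hstack([f(t['color'],115,180,90,90,4),f(s['color'],190,130,90,90,4)]))
E
```

```text
time: 3.4
tool_pos: [0.4089, 0.3379, 0.1439]
ee_rot: [-1.568, 0.0, 1.86]
wrist_force: [0.8, -0.1, -0.1]
width: 0.0938
t 3.4 tcp [0.4089 0.3379 0.1439] rpy [-8.9810e+01  2.0000e-02  1.0659e+02] F [ 0.8 -0.1 -0.1] Tq [0.05 0.03 0.04] w 0.0938 j [ 0.58  0.07  1.52  0.    1.56 -1.28]
shift [ 0.7 66.9 -1.6] turn [-0.19  0.09 -0.02]
```

View pics/c3.png

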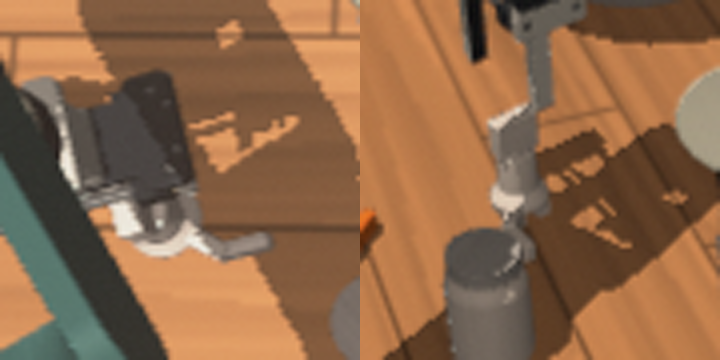

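```bash
python3 -m creep '[[0,20,-1,0,0,0,0],[0,45,-1,0,0,0,0],[0,66,-1,0,0,0,0],[0,66,-1,0,0,0,100],[0,66,-1,0,0,0,160]]';python3 -m creep '[[0,0,0,0,0,0,190],[0,0,0,0,0,0,230],[0,0,0,0,0,0,255],[0,0,0,0,0,0,255]]'; python3 - <<'E'
from h import *
go([.630,.049,.3],94.5)
t=snap('top','top4'); s=snap('side','side4')
f=lambda im,x,y,w,h,k:cv2.resize(im[y:y+h,x:x+w],None,fx=k,fy=k,interpolation=cv2.INTER_CUBIC)
cv2.imwrite('pics/c4.png',np.hstack([f(t['color'],115,180,90,90,4),f(s['color'],190,130,90,90,4)]))
E
```

```text
time: 4.12
tool_pos: [0.4122, 0.3387, 0.0807]
ee_rot: [-1.573, -0.001, 1.859]
wrist_force: [-0.3, 0.2, 0.2]
width: 0.0774
time: 4.62
tool_pos: [0.4116, 0.338, 0.0793]
ee_rot: [-1.571, -0.0, 1.859]
wrist_force: [-0.7, -0.6, 1.0]
width: 0.0376
t 4.625 tcp [0.4116 0.338  0.0793] rpy [-9.0010e+01 -1.0000e-02  1.0651e+02] F [-0.7 -0.6  1. ] Tq [0.1  0.01 0.02] w 0.0376 j [ 0.58  0.11  1.6   0.    1.43 -1.28]
shift [-339.1 -220.8 -127.3] turn [1.000e-02 1.201e+01 1.000e-02]
```

View pics/c4.png

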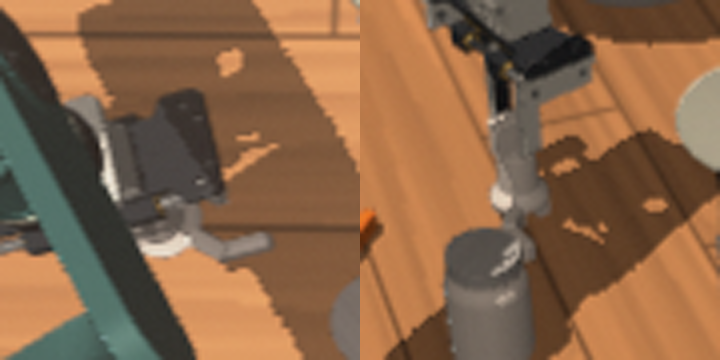

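Still closing; I'll let it finish, then lift straight up.

```bash
python3 -m creep '[[0,0,0,0,0,0,255],[0,0,0,0,0,0,255],[0,0,0,0,0,0,255],[0,0,0,0,0,0,255],[0,0,0,0,0,0,255]]'; python3 -m creep '[[0,-20,0,0,0,0,255],[0,-60,0,0,0,0,255],[0,-100,0,0,0,0,255],[0,-150,0,0,0,0,255],[0,-150,0,0,0,0,255]]';python3 -m creep '[[0,-40,0,0,0,0,255],[0,-80,0,0,0,0,255],[0,-80,0,0,0,0,255]]'; python3 - <<'E'
from h import *
go([.630,.049,.3],94.5)
t=snap('top','top5'); s=snap('side','side5')
E
```

```text
time: 5.35
tool_pos: [0.4115, 0.3381, 0.0791]
ee_rot: [-1.571, -0.0, 1.859]
wrist_force: [-0.7, 0.9, -1.3]
width: 0.0181
time: 5.98
tool_pos: [0.4134, 0.3387, 0.2335]
ee_rot: [-1.579, -0.002, 1.859]
wrist_force: [0.7, 0.5, -2.9]
width: 0.0179
time: 6.35
tool_pos: [0.4123, 0.3382, 0.3101]
ee_rot: [-1.574, -0.001, 1.859]
wrist_force: [0.4, 0.1, -3.9]
width: 0.018
t 6.35 tcp [0.4123 0.3382 0.3101] rpy [-9.018e+01 -3.000e-02  1.065e+02] F [ 0.4  0.1 -3.9] Tq [0.03 0.02 0.04] w 0.018 j [ 0.58  0.05  1.2  -0.    1.88 -1.28]
shift [-339.1   10.3 -126.5] turn [ 0.18 12.    0.05]
```

View pics/side5.png

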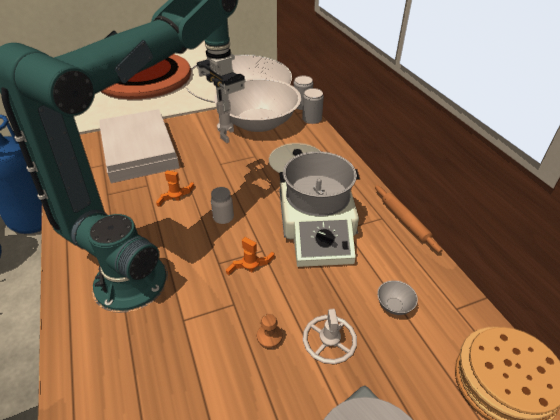

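```bash
python3 -m creep '[[-40,0,-15,0,2,0,255],[-90,0,-34,0,4,0,255],[-140,0,-52,0,7,0,255],[-190,0,-71,0,10,0,255],[-240,0,-90,0,12,0,255]]'; python3 -c "
from h import *
go([.630,.049,.31],94.5)"
```

```text
time: 7.08
tool_pos: [0.5659, 0.1318, 0.3048]
ee_rot: [-1.564, 0.0, 1.648]
wrist_force: [0.5, 0.2, -3.2]
width: 0.0175
t 7.075 tcp [0.5659 0.1318 0.3048] rpy [-8.962e+01  1.000e-02  9.444e+01] F [ 0.5  0.2 -3.2] Tq [ 0.13 -0.07 -0.  ] w 0.0175 j [ 0.13  0.17  1.09  0.    1.89 -1.52]
shift [-87.5  -5.5 -57.4] turn [-0.38 -0.06 -0.01]
```

```bash
python3 -m creep '[[-40,0,-25,0,0,0,255],[-86,-4,-57,0,0,0,255],[-86,-4,-57,0,0,0,255],[-86,-4,-57,0,0,0,255]]'; python3 - <<'E'
from h import *
go([.630,.049,.31],94.5)
t=snap('top','top6'); s=snap('side','side6')
for c in ['top','side']:
    for n in ['blade_grip','blade','spindle_tip','spindle_shoulder','bowl_rim']:
        print(c,n,[(np.round(d['point'],3).tolist(),round(d['p'],2)) for d in robot.landmark_of(n,c)][:3])
f=lambda im,x,y,w,h,k:cv2.resize(im[y:y+h,x:x+w],None,fx=k,fy=k,interpolation=cv2.INTER_CUBIC)
cv2.imwrite('pics/c6.png',np.hstack([f(t['color'],190,70,140,150,2.8),f(s['color'],250,90,140,150,2.8)]))
E
```

```text
time: 7.58
tool_pos: [0.6289, 0.0522, 0.3096]
ee_rot: [-1.565, -0.001, 1.649]
wrist_force: [-0.3, 0.4, -3.5]
width: 0.0179
t 7.575 tcp [0.6289 0.0522 0.3096] rpy [-8.965e+01 -6.000e-02  9.449e+01] F [-0.3  0.4 -3.5] Tq [ 0.05  0.03 -0.04] w 0.0179 j [-0.01  0.29  0.93  0.    1.93 -1.66]
shift [-3.3 -0.4 -0.9] turn [-0.35 -0.01  0.06]
top blade_grip [([0.203, 0.338, 0.098], 0.8), ([0.355, -0.075, 0.102], 0.64), ([0.624, 0.049, 0.332], 0.57)]
top blade [([0.206, 0.336, 0.002], 0.91), ([0.352, -0.075, 0.001], 0.91), ([0.63, 0.055, 0.229], 0.85)]
top spindle_tip [([0.631, 0.051, 0.168], 0.6)]
top spindle_shoulder []
top bowl_rim []
side blade_grip [([0.628, 0.05, 0.327], 0.88), ([0.351, -0.079, 0.094], 0.85), ([0.207, 0.338, 0.097], 0.68)]
side blade [([0.352, -0.072, 0.002], 0.77), ([0.203, 0.337, -0.002], 0.69), ([0.633, 0.053, 0.232], 0.62)]
side spindle_tip [([0.627, 0.046, 0.167], 0.79)]
side spindle_shoulder [([0.632, 0.049, 0.116], 0.79), ([0.568, -0.168, 0.042], 0.19)]
side bowl_rim [([0.63, 0.051, 0.194], 0.9)]
```

View pics/c6.png

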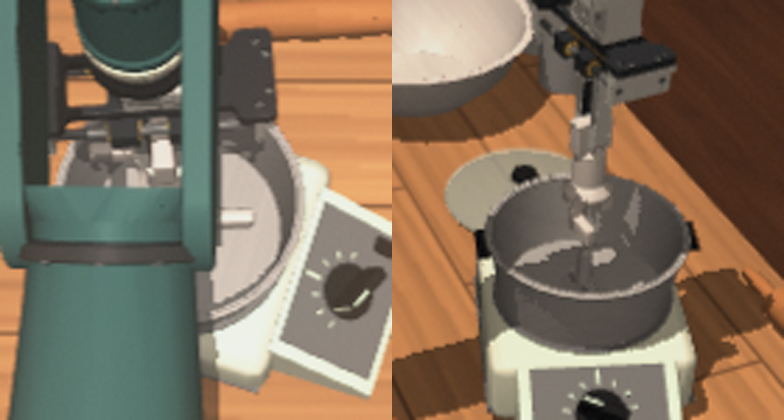

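```bash
python3 -m creep '[[-3,10,-2,0,0,0,255],[-3,25,-2,0,0,0,255],[-3,40,-2,0,0,0,255],[-3,49,-2,0,0,0,255],[-3,49,-2,0,0,0,255]]'; python3 - <<'E'
from h import *
go([.631,.0495,.259],94.5)
t=snap('top','top7'); s=snap('side','side7')
p=robot.get_obs()['tool_pos']
for z in [.114,.126,.169]: print(z,proj(s,[.631,.0495,z]))
for z in [-.079,.03,-.007,-.053]: print('hub',z,proj(s,p+[0,0,z]))
f=lambda im,x,y,w,h,k:cv2.resize(im[y:y+h,x:x+w],None,fx=k,fy=k,interpolation=cv2.INTER_CUBIC)
cv2.imwrite('pics/c7.png',np.hstack([f(t['color'],215,90,90,90,4.4),f(s['color'],280,110,90,90,4.4)]))
E
```

```text
time: 8.8
tool_pos: [0.6314, 0.0494, 0.2625]
ee_rot: [-1.568, -0.0, 1.65]
wrist_force: [0.2, 0.2, -3.0]
width: 0.0175
t 8.8 tcp [0.6314 0.0494 0.2625] rpy [-8.985e+01 -2.000e-02  9.452e+01] F [ 0.2  0.2 -3. ] Tq [ 0.05 -0.03  0.04] w 0.0175 j [-0.01  0.28  1.04  0.    1.83 -1.66]
shift [0.2 3.5 0.4] turn [-0.15  0.02  0.02]
0.114 [317.51322691 191.26185331]
0.126 [317.73873186 188.43967611]
0.169 [318.56860557 178.05387054]
hub -0.079 [319.20198253 173.91226305]
hub 0.03 [321.52671847 145.03413048]
hub -0.007 [320.70843863 155.19889518]
hub -0.053 [319.73343842 167.31045791]
```

View pics/c7.png

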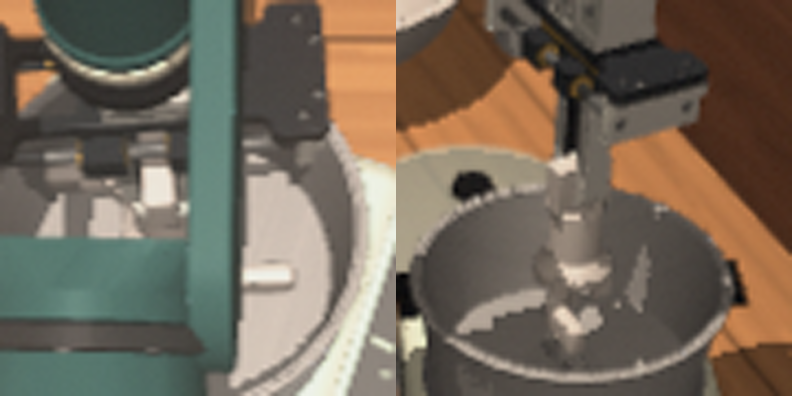

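```bash
python3 - <<'E'
import cv2,numpy as np
f=lambda im,x,y,w,h,k:cv2.resize(im[y:y+h,x:x+w],None,fx=k,fy=k,interpolation=cv2.INTER_NEAREST)
s=cv2.imread('pics/side7.png');a=cv2.imread('pics/side1.png')
cv2.imwrite('pics/c7b.png',cv2.convertScaleAbs(np.hstack([f(s,300,140,40,60,10),f(a,300,140,40,60,10)]),alpha=1.4,beta=-30))
E
```

```text
(no output)
```

View pics/c7b.png

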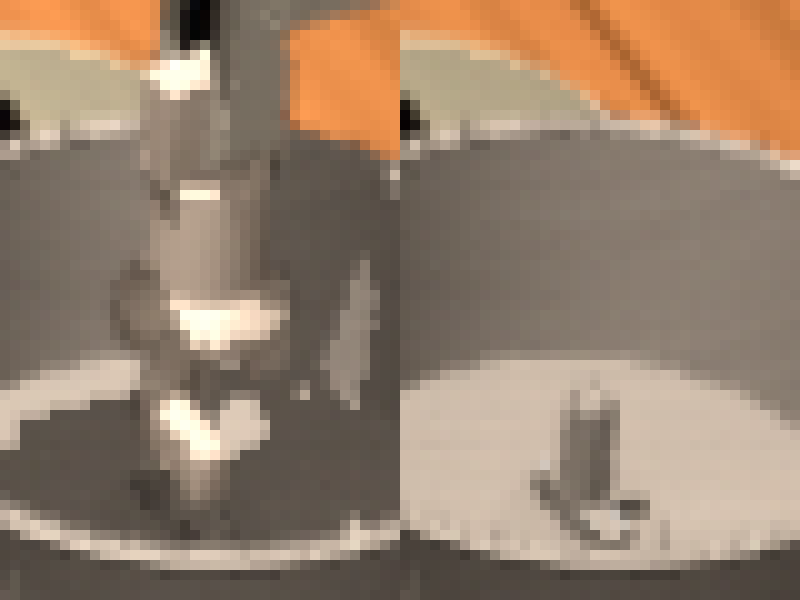

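```bash
python3 -m creep '[[0,6,0,0,0,0,255],[0,12,0,0,0,0,255],[0,18,0,0,0,0,255],[0,24,0,0,0,0,255],[0,24,0,0,0,0,255]]'; python3 -c "
from h import *
go([.631,.0495,.205],94.5)"
```

```text
time: 9.52
tool_pos: [0.6315, 0.0494, 0.2391]
ee_rot: [-1.569, -0.0, 1.65]
wrist_force: [0.7, 0.5, -2.9]
width: 0.0175
t 9.525 tcp [0.6315 0.0494 0.2391] rpy [-8.990e+01 -1.000e-02  9.452e+01] F [ 0.7  0.5 -2.9] Tq [-0.03 -0.04 -0.04] w 0.0175 j [-0.01  0.27  1.09  0.    1.78 -1.66]
shift [ 0.2 34.1  0.5] turn [-0.1   0.02  0.01]
```

```bash
python3 -m creep '[[0,6,0,0,0,0,255],[0,12,0,0,0,0,255],[0,18,0,0,0,0,255],[0,24,0,0,0,0,255],[0,30,0,0,0,0,255]]'; python3 -m creep '[[0,0,0,0,0,0,255],[0,2,0,0,0,0,255],[0,2,0,0,0,0,255]]'; python3 -c "
from h import *
go([.631,.0495,.193],94.5)"
```

```text
time: 10.15
tool_pos: [0.6319, 0.0494, 0.2096]
ee_rot: [-1.571, -0.0, 1.65]
wrist_force: [-0.5, -0.0, -3.1]
width: 0.0179
time: 10.52
tool_pos: [0.632, 0.0494, 0.2082]
ee_rot: [-1.571, -0.0, 1.65]
wrist_force: [0.9, 0.4, -3.6]
width: 0.0181
t 10.525 tcp [0.632  0.0494 0.2082] rpy [-90.01  -0.    94.52] F [ 0.9  0.4 -3.6] Tq [ 0.    0.07 -0.02] w 0.0181 j [-0.01  0.28  1.15  0.    1.72 -1.66]
shift [ 0.2 15.2  1. ] turn [0.01 0.02 0.  ]
```

```bash
python3 -m creep '[[0,2,0,0,0,0,255],[0,4,0,0,0,0,255],[0,5,0,0,0,0,255],[0,5,0,0,0,0,255]]'; python3 -m creep '[[0,1.5,0,0,0,0,255],[0,3,0,0,0,0,255],[0,3,0,0,0,0,255]]'
```

```text
time: 11.02
tool_pos: [0.6321, 0.0494, 0.2047]
ee_rot: [-1.573, 0.0, 1.65]
wrist_force: [-1.2, -0.2, 3.5]
width: 0.0183
time: 11.4
tool_pos: [0.6316, 0.0494, 0.1983]
ee_rot: [-1.569, -0.0, 1.65]
wrist_force: [0.1, 0.6, -3.4]
width: 0.0177
```

```bash
python3 -m creep '[[0,2,0,0,0,0,255],[0,4,0,0,0,0,255],[0,4,0,0,0,0,255]]'; python3 -m creep '[[0,2,0,0,0,0,255],[0,3,0,0,0,0,255],[0,3,0,0,0,0,255]]'; python3 -c "
from h import *
go([.631,.0495,.193],94.5)"
```

```text
time: 11.78
tool_pos: [0.6316, 0.0494, 0.1956]
ee_rot: [-1.57, -0.0, 1.65]
wrist_force: [-0.8, -0.6, -4.1]
width: 0.0178
time: 12.15
tool_pos: [0.6318, 0.0494, 0.1934]
ee_rot: [-1.571, -0.0, 1.65]
wrist_force: [-1.6, 0.2, -2.0]
width: 0.0177
t 12.15 tcp [0.6318 0.0494 0.1934] rpy [-89.99  -0.    94.52] F [-1.6  0.2 -2. ] Tq [0.02 0.58 0.02] w 0.0177 j [-0.01  0.28  1.17  0.    1.69 -1.66]
shift [0.2 0.4 0.7] turn [-0.01  0.02  0.  ]
```

```bash
python3 -m creep '[[0,1,0,0,0,0,255],[0,1,0,0,0,0,200],[0,1,0,0,0,0,140],[0,1,0,0,0,0,120],[0,1,0,0,0,0,120]]'; python3 -m creep '[[0,0,0,0,0,0,120],[0,0,0,0,0,0,120],[0,0,0,0,0,0,120],[0,0,0,0,0,0,120]]';  python3 -m creep '[[0,-20,0,0,0,0,120],[0,-50,0,0,0,0,120],[0,-90,0,0,0,0,120],[0,-130,0,0,0,0,120],[0,-130,0,0,0,0,120]]'; python3 - <<'E'
from h import *
go([.631,.0495,.193],94.5)
t=snap('top','top8'); s=snap('side','side8')
for c in ['top','side']:
    for n in ['blade_grip','blade','dial_grip','panel_edge','bowl_rim']:
        print(c,n,[(np.round(d['point'],3).tolist(),round(d['p'],2)) for d in robot.landmark_of(n,c)][:3])
f=lambda im,x,y,w,h,k:cv2.resize(im[y:y+h,x:x+w],None,fx=k,fy=k,interpolation=cv2.INTER_CUBIC)
cv2.imwrite('pics/c8.png',np.hstack([f(t['color'],215,90,90,110,4.4),f(s['color'],280,140,90,110,4.4)]))
E
```

```text
time: 12.78
tool_pos: [0.6321, 0.0494, 0.1922]
ee_rot: [-1.571, -0.0, 1.65]
wrist_force: [0.8, 0.4, -0.2]
width: 0.0465
time: 13.28
tool_pos: [0.6319, 0.0494, 0.1921]
ee_rot: [-1.571, -0.0, 1.65]
wrist_force: [-0.4, -0.5, -0.1]
width: 0.0497
time: 13.9
tool_pos: [0.6331, 0.0494, 0.327]
ee_rot: [-1.58, 0.001, 1.65]
wrist_force: [-0.3, 0.1, 0.2]
width: 0.0501
t 13.9 tcp [0.6331 0.0494 0.327 ] rpy [-9.051e+01  4.000e-02  9.452e+01] F [-0.3  0.1  0.2] Tq [ 0.03  0.04 -0.06] w 0.0501 j [-0.01  0.29  0.89  0.    1.95 -1.66]
shift [  0.4 134.    3.3] turn [ 0.51  0.02 -0.04]
top blade_grip [([0.355, -0.073, 0.098], 0.79), ([0.206, 0.34, 0.098], 0.66), ([0.631, 0.044, 0.213], 0.54)]
top blade [([0.354, -0.072, -0.001], 0.78), ([0.204, 0.337, -0.001], 0.59), ([0.63, 0.049, 0.113], 0.58)]
top dial_grip [([0.573, -0.127, 0.102], 0.79), ([0.632, 0.048, 0.194], 0.68)]
top panel_edge [([0.569, -0.166, 0.042], 0.97), ([0.574, -0.127, 0.103], 0.59)]
top bowl_rim [([0.631, 0.05, 0.194], 0.77), ([0.685, -0.36, 0.001], 0.61)]
side blade_grip [([0.207, 0.341, 0.094], 0.79), ([0.35, -0.077, 0.096], 0.72), ([0.633, 0.046, 0.211], 0.64)]
side blade [([0.638, 0.049, 0.116], 0.8), ([0.352, -0.068, 0.002], 0.8), ([0.203, 0.338, -0.005], 0.72)]
side dial_grip [([0.333, 0.169, 0.003], 0.59), ([0.573, -0.126, 0.102], 0.5), ([0.628, 0.047, 0.168], 0.31)]
side panel_edge [([0.565, -0.17, 0.042], 0.87)]
side bowl_rim [([0.635, 0.052, 0.193], 0.96)]
```

View pics/c8.png

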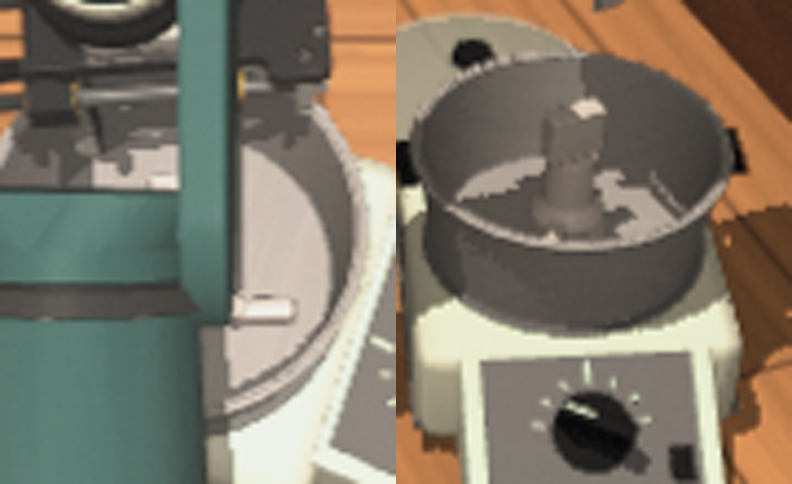

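```bash
python3 - <<'E'
import cv2,numpy as np
f=lambda im,x,y,w,h,k:cv2.resize(im[y:y+h,x:x+w],None,fx=k,fy=k,interpolation=cv2.INTER_CUBIC)
s=cv2.imread('pics/side8.png');a=cv2.imread('pics/top1.png')
cv2.imwrite('pics/c9.png',cv2.convertScaleAbs(np.hstack([f(s,302,217,45,45,8),f(a,292,147,45,45,8)]),alpha=1.8,beta=-20))
E
```

```text
(no output)
```

View pics/c9.png

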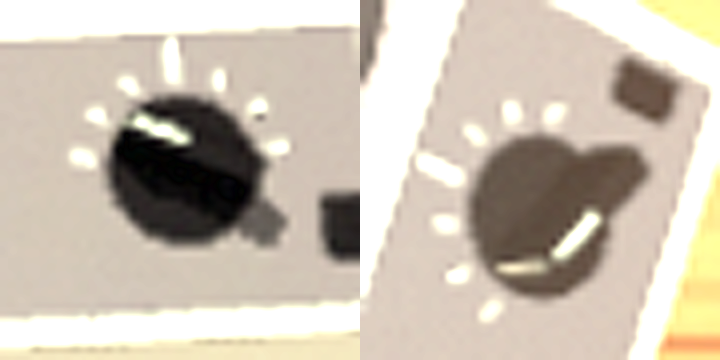

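```bash
python3 - <<'E'
from h import *
np.set_printoptions(precision=4,suppress=True)
s=robot.snapshot('side'); t=robot.snapshot('top')
K=np.array([.631,.0495,0]); yaw=np.radians(73.3)
f=np.array([np.cos(yaw),np.sin(yaw),0]); z=np.array([0,0,1.])
E=K-.225*f+.041*z; n=-f*.5+z*.866; u=f*.866+.5*z; r=np.cross(u,n)
def U(im,o,x,y,h):
    px=(o[0]+x/8-.5,o[1]+y/8-.5); T=np.array(im['world_from_camera'])
    d=T[:3,:3]@[(px[0]-im['cx'])/im['fx'],(px[1]-im['cy'])/im['fy'],1]; c=T[:3,3]
    q=c+d*((E+n*h-c)@n)/(d@n); return np.array([(q-E)@r,(q-E)@u])*1000
so=(302,217); to=(292-45,147)
print('E',E)
ms=[(84,157),(97,115),(129,85),(172,60),(220,80),(258,105),(278,147)]
A=np.array([U(s,so,*m,0) for m in ms]); print('side marks',A)
mt=[(490,310),(459,274),(446,223),(440,168),(475,133),(512,111),(554,112)]
B=np.array([U(t,to,*m,0) for m in mt]); print('top marks',B)
from scipy.optimize import least_squares
ang=np.linspace(-1.4,1.4,7)
for M in (A,B):
    i=[0,1,2,4,5,6]
    g=lambda p:np.ravel([ (p[0]+p[2]*np.sin(ang[k]+p[3])-M[k,0], p[1]+p[2]*np.cos(ang[k]+p[3])-M[k,1]) for k in i])
    q=least_squares(g,[0,60,40,0]); print('centre',q.x,q.cost)
for im,o,a,b in [(s,so,(185,138),(135,120)),(t,to,(597,215),(556,258))]:
    P,Q=U(im,o,*a,.040),U(im,o,*b,.040); d=Q-P; print('line',P,Q,'phi deg',np.degrees(np.arctan2(d[0],d[1])))
E
```

```text
E [ 0.5663 -0.166   0.041 ]
side marks [[-38.9797  69.747 ]
 [-32.449   85.9349]
 [-18.9999  97.0605]
 [ -1.4108 106.0155]
 [ 16.3298  96.9729]
 [ 29.9511  86.2022]
 [ 35.8464  69.2022]]
top marks [[-40.2221  68.0158]
 [-33.0096  84.0876]
 [-18.2081  94.9615]
 [ -1.0695 103.6266]
 [ 15.9763  94.4994]
 [ 29.2308  82.9661]
 [ 35.7864  66.616 ]]
centre [-1.456  62.9718 38.3819  0.0034] 0.6834495025493892
centre [-2.1744 60.5896 38.4862  0.0204] 0.39837228551015624
line [-6.288  64.9966] [-24.2102  72.9622] phi deg -66.03697961199447
line [-5.08   61.0809] [-25.2111  71.6979] phi deg -62.19326659748596
```

```bash
cat >> h.py <<'E'
K=np.array([.631,.0495,0]); yw=np.radians(73.0)
f_=np.array([np.cos(yw),np.sin(yw),0]); z_=np.array([0,0,1.])
E_=np.array([.5663,-.166,.041]); n_=-f_*.5+z_*.866; n_/=np.linalg.norm(n_); u_=f_*.866+.5*z_; u_/=np.linalg.norm(u_); r_=np.cross(u_,n_)
FOOT=E_-.0018*r_+.0618*u_
def dialpose(phi,h):
    p=np.radians(phi); x=r_*np.cos(p)-u_*np.sin(p); y=-n_
    return FOOT+n_*h, R.from_matrix(np.array([x,y,np.cross(x,y)]).T)
def god(phi,h):
    p,M=dialpose(phi,h); print('target',p.round(4)); go(p,M=M)
E
python3 -c "
from h import *
god(-64.5,.13)
god(-64.5,.011)"
```

```text
target [ 0.5612 -0.1765  0.1845]
t 14.6 tcp [0.6319 0.0494 0.3221] rpy [-9.000e+01 -1.000e-02  9.452e+01] F [-0.3 -0.4 -0.2] Tq [0.01 0.04 0.07] w 0.0497 j [-0.01  0.29  0.9   0.    1.95 -1.66]
shift [-219.6  137.6   88.3] turn [  1.07  45.91 -30.82]
target [ 0.5786 -0.1196  0.0814]
t 14.6 tcp [0.6319 0.0494 0.3221] rpy [-9.000e+01 -1.000e-02  9.452e+01] F [-0.3 -0.4 -0.2] Tq [0.01 0.04 0.07] w 0.0497 j [-0.01  0.29  0.9   0.    1.95 -1.66]
shift [-164.2  240.6   66.4] turn [  1.07  45.91 -30.82]
```

```bash
python3 -m creep '[[-30,0,12,0.15,6.5,-4.4,120],[-70,0,28,0.3,13,-8.8,120],[-115,0,46,0.45,20,-13.2,120],[-160,0,64,0.6,26,-17.6,120],[-200,0,80,0.8,33,-22,120]]'; python3 - <<'E'
from h import *
god(-64.5,.13)
E
```

```text
time: 15.22
tool_pos: [0.5674, -0.158, 0.3223]
ee_rot: [-1.443, -0.36, 1.039]
wrist_force: [-0.1, -0.0, -0.4]
width: 0.05
target [ 0.5612 -0.1765  0.1845]
t 15.225 tcp [ 0.5674 -0.158   0.3223] rpy [-82.65 -20.61  59.51] F [-0.1 -0.  -0.4] Tq [-0.17 -0.    0.05] w 0.05 j [-0.58  0.24  1.02  0.39  2.01 -1.49]
shift [-66.4 120.8 -19.7] turn [ 0.39 12.68 -8.67]
```

```bash
python3 -m creep '[[-20,36,-6,0.1,6,-4,120],[-45,80,-13,0.3,12,-8,120],[-66,121,-20,0.4,12.7,-8.7,120],[-66,121,-20,0.4,12.7,-8.7,120],[-66,121,-20,0.4,12.7,-8.7,120]]'; python3 - <<'E'
from h import *
god(-64.5,.011)
t=snap('top','top9'); s=snap('side','side9')
f=lambda im,x,y,w,h,k:cv2.resize(im[y:y+h,x:x+w],None,fx=k,fy=k,interpolation=cv2.INTER_CUBIC)
cv2.imwrite('pics/c9a.png',np.hstack([f(t['color'],230,100,130,130,3),f(s['color'],260,160,130,130,3)]))
E
```

```text
time: 15.85
tool_pos: [0.5633, -0.175, 0.1866]
ee_rot: [-1.332, -0.468, 0.778]
wrist_force: [0.4, 0.6, 0.8]
width: 0.0498
target [ 0.5786 -0.1196  0.0814]
t 15.85 tcp [ 0.5633 -0.175   0.1866] rpy [-76.3  -26.82  44.55] F [0.4 0.6 0.8] Tq [-0.24  0.06  0.01] w 0.0498 j [-0.68  0.25  1.31  0.49  1.77 -1.46]
shift [ -3.  119.8   0.3] turn [ 0.08  0.34 -0.09]
```

View pics/c9a.png

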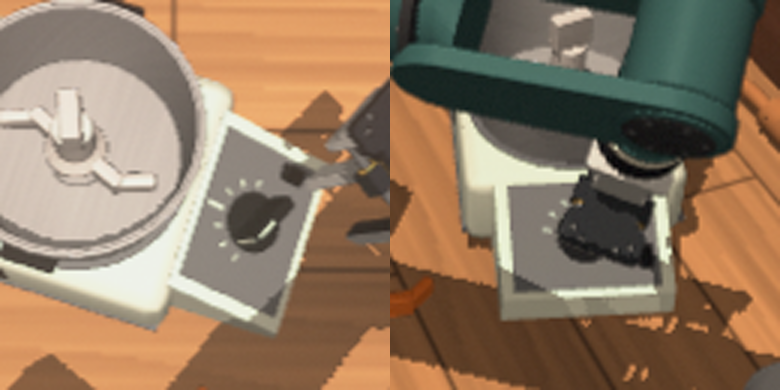

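```bash
python3 -c "
import cv2,numpy as np
cv2.imwrite('pics/c9b.png',cv2.resize(np.hstack([cv2.imread('pics/top9.png'),cv2.imread('pics/side9.png')]),(800,300)))"
```

```text
(no output)
```

View pics/c9b.png

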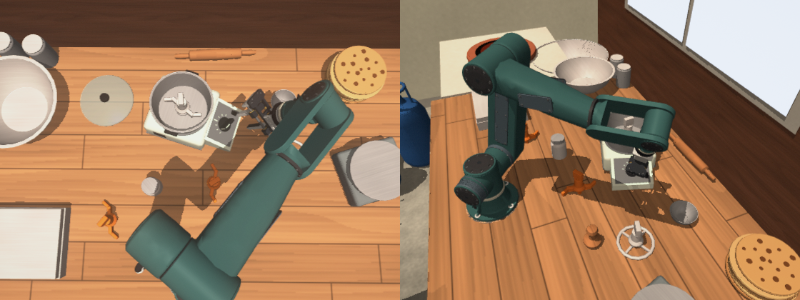

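```bash
python3 -m creep '[[-3,20,0,0,0.3,0,120],[-3,45,0,0,0.3,0,120],[-3,70,0,0,0.3,0,120],[-3,80,0,0,0.3,0,120],[-3,80,0,0,0.3,0,120]]'; python3 - <<'E'
from h import *
god(-64.5,.011)
t=snap('top','top10'); s=snap('side','side10')
f=lambda im,x,y,w,h,k:cv2.resize(im[y:y+h,x:x+w],None,fx=k,fy=k,interpolation=cv2.INTER_CUBIC)
cv2.imwrite('pics/c10a.png',np.hstack([f(t['color'],265,120,90,90,4.4),f(s['color'],280,190,90,90,4.4)]))
E
```

```text
time: 16.58
tool_pos: [0.5724, -0.1383, 0.1146]
ee_rot: [-1.327, -0.466, 0.771]
wrist_force: [-0.5, -0.5, -0.3]
width: 0.0497
target [ 0.5786 -0.1196  0.0814]
t 16.575 tcp [ 0.5724 -0.1383  0.1146] rpy [-76.04 -26.7   44.2 ] F [-0.5 -0.5 -0.3] Tq [-0.2   0.13  0.05] w 0.0497 j [-0.62  0.27  1.43  0.49  1.61 -1.48]
shift [ 0.7 38.6 -0.2] turn [-0.02  0.01 -0.13]
```

View pics/c10a.png

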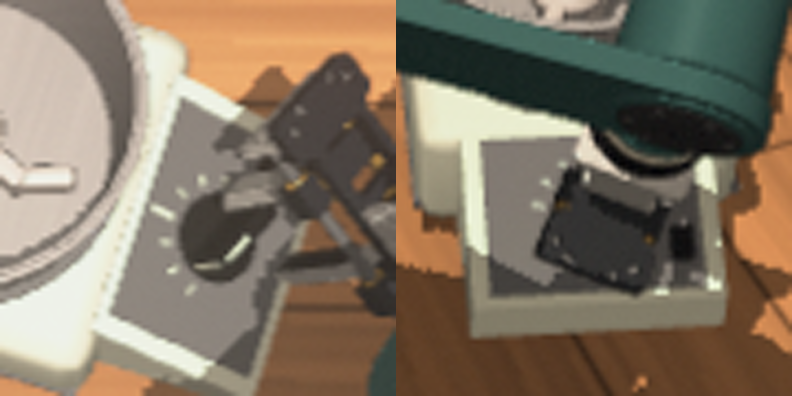

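```bash
python3 -m creep '[[0,10,0,0,0,0,120],[0,20,0,0,0,0,120],[0,28,0,0,0,0,120],[0,35,0,0,0,0,120],[0,37,0,0,0,0,120]]'; python3 -m creep '[[0,0,0,0,0,0,120],[0,0,0,0,0,0,150]]'; python3 - <<'E'
from h import *
god(-64.5,.011)
t=snap('top','top11')
f=lambda im,x,y,w,h,k:cv2.resize(im[y:y+h,x:x+w],None,fx=k,fy=k,interpolation=cv2.INTER_CUBIC)
cv2.imwrite('pics/c11a.png',f(t['color'],275,130,70,70,7))
E
```

```text
time: 17.3
tool_pos: [0.5769, -0.1204, 0.0807]
ee_rot: [-1.324, -0.465, 0.769]
wrist_force: [0.5, 0.4, -1.6]
width: 0.0498
time: 17.55
tool_pos: [0.5774, -0.1211, 0.0818]
ee_rot: [-1.326, -0.466, 0.77]
wrist_force: [0.1, 0.2, -0.3]
width: 0.0431
target [ 0.5786 -0.1196  0.0814]
t 17.55 tcp [ 0.5774 -0.1211  0.0818] rpy [-75.99 -26.69  44.11] F [ 0.1  0.2 -0.3] Tq [-0.26  0.08  0.05] w 0.0431 j [-0.6   0.29  1.48  0.5   1.54 -1.48]
shift [ 1.6  1.2 -0.1] turn [-0.03 -0.08 -0.12]
```

View pics/c11a.png

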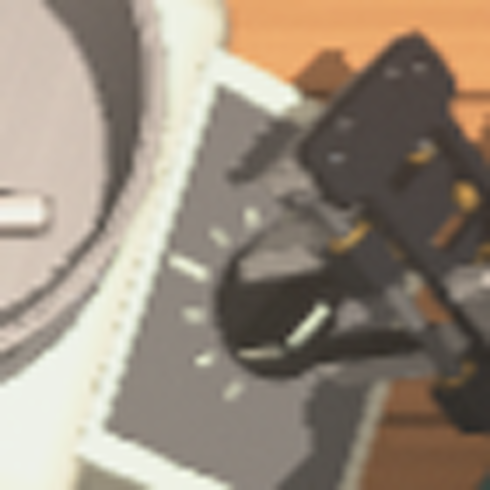

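```bash
python3 -m creep '[[1.5,0,0,0,0,0,180],[1.5,0,0,0,0,0,200],[1.5,0,0,0,0,0,210],[1.5,0,0,0,0,0,214]]'; python3 -m creep '[[0,0,0,0,0,0,218],[0,0,0,0,0,0,255],[0,0,0,0,0,0,255],[0,0,0,0,0,0,255]]';python3 -c "
from h import *
god(-64.5,.011)"
```

```text
time: 18.1
tool_pos: [0.5781, -0.1199, 0.0821]
ee_rot: [-1.325, -0.466, 0.769]
wrist_force: [-0.8, 0.2, -0.2]
width: 0.0151
time: 18.6
tool_pos: [0.5788, -0.1193, 0.0826]
ee_rot: [-1.326, -0.468, 0.77]
wrist_force: [4.4, 3.8, 0.5]
width: 0.0129
target [ 0.5786 -0.1196  0.0814]
t 18.6 tcp [ 0.5788 -0.1193  0.0826] rpy [-75.96 -26.79  44.11] F [4.4 3.8 0.5] Tq [ 0.57 -0.62 -0.17] w 0.0129 j [-0.59  0.29  1.48  0.5   1.54 -1.48]
shift [-0.8  0.9 -0.3] turn [-0.06 -0.05 -0.02]
```

```bash
python3 -m creep '[[0.7,0,0,0,3,0,255],[0.7,0,0,0,7,0,255],[0.7,0,0,0,11,0,255],[0.7,0,0,0,15,0,255],[0.7,0,0,0,15,0,255]]'; python3 -c "
from h import *
god(-49.5,.011)"
```

```text
time: 19.23
tool_pos: [0.5786, -0.1195, 0.0825]
ee_rot: [-1.211, -0.387, 0.495]
wrist_force: [2.3, 1.9, 0.9]
width: 0.0128
target [ 0.5786 -0.1196  0.0814]
t 19.225 tcp [ 0.5786 -0.1195  0.0825] rpy [-69.4  -22.2   28.37] F [2.3 1.9 0.9] Tq [ 0.37 -0.37 -0.23] w 0.0128 j [-0.59  0.29  1.48  0.5   1.55 -1.22]
shift [-0.4  0.9 -0.4] turn [-0.04 -0.07 -0.13]
```

```bash
python3 -m creep '[[0,0,0,0,4,0,255],[0,0,0,0,8,0,255],[0,0,0,0,12,0,255],[0,0,0,0,16,0,255],[0,0,0,0,20,0,255]]'; python3 -m creep '[[0,0,0,0,4,0,255],[0,0,0,0,8,0,255],[0,0,0,0,12,0,255],[0,0,0,0,16,0,255],[0,0,0,0,20,0,255]]'; python3 -m creep '[[0,0,0,0,4,0,255],[0,0,0,0,8,0,255],[0,0,0,0,9.5,0,255],[0,0,0,0,9.5,0,255],[0,0,0,0,9.5,0,255]]';python3 -c "
from h import *
god(0,.011)
t=snap('top','top12')
f=lambda im,x,y,w,h,k:cv2.resize(im[y:y+h,x:x+w],None,fx=k,fy=k,interpolation=cv2.INTER_CUBIC)
cv2.imwrite('pics/c12a.png',f(t['color'],275,130,70,70,7))
"
```

```text
time: 19.85
tool_pos: [0.5782, -0.1197, 0.0823]
ee_rot: [-1.105, -0.245, 0.158]
wrist_force: [0.2, 0.4, 1.3]
width: 0.0131
time: 20.48
tool_pos: [0.5777, -0.1197, 0.0822]
ee_rot: [-1.054, -0.078, -0.153]
wrist_force: [-0.8, 2.0, 0.5]
width: 0.0131
time: 21.1
tool_pos: [0.5775, -0.1196, 0.0821]
ee_rot: [-1.049, 0.004, -0.296]
wrist_force: [-5.3, 0.2, 2.7]
width: 0.013
target [ 0.5786 -0.1196  0.0814]
t 21.1 tcp [ 0.5775 -0.1196  0.0821] rpy [-60.12   0.26 -16.95] F [-5.3  0.2  2.7] Tq [0.24 0.52 0.39] w 0.013 j [-0.59  0.29  1.48  0.5   1.55 -0.35]
shift [ 1.1  0.8 -0. ] turn [ 0.12 -0.08 -0.25]
```

View pics/c12a.png

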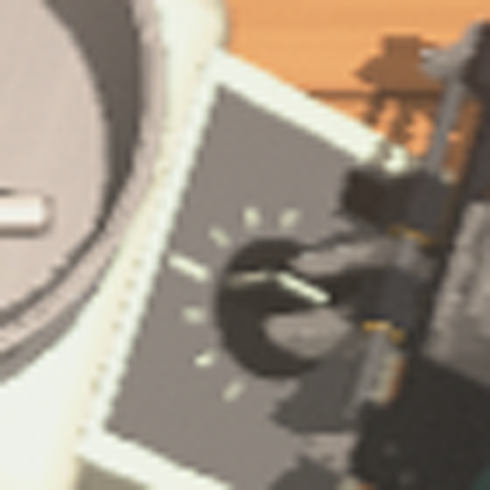

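```bash
python3 -m creep '[[0,0,0,0,0,0,240],[0,0,0,0,0,0,200],[0,0,0,0,0,0,160],[0,0,0,0,0,0,130],[0,0,0,0,0,0,130]]'; python3 -m creep '[[0,0,0,0,0,0,130],[0,-15,0,0,0,0,130],[0,-40,0,0,0,0,130],[0,-80,0,0,0,0,130],[0,-120,0,0,0,0,130]]'; python3 -m creep '[[0,-40,0,0,0,0,130],[0,-80,0,0,0,0,130],[0,-80,0,0,0,0,130]]'; python3 - <<'E'
from h import *
god(0,.011)
t=snap('top','top13'); s=snap('side','side13')
f=lambda im,x,y,w,h,k:cv2.resize(im[y:y+h,x:x+w],None,fx=k,fy=k,interpolation=cv2.INTER_CUBIC)
cv2.imwrite('pics/c13.png',cv2.convertScaleAbs(np.hstack([f(s['color'],302,217,45,45,8),f(t['color'],292,147,45,45,8)]),alpha=1.8,beta=-20))
for n in ['panel_edge','bowl_rim','blade']: print(n,[(np.round(d['point'],3).tolist(),round(d['p'],2)) for c in ['top','side'] for d in robot.landmark_of(n,c)])
E
```

```text
time: 21.78
tool_pos: [0.5788, -0.1196, 0.0824]
ee_rot: [-1.049, 0.002, -0.297]
wrist_force: [-0.3, 0.7, -0.2]
width: 0.045
time: 22.4
tool_pos: [0.5611, -0.1777, 0.1884]
ee_rot: [-1.049, 0.002, -0.297]
wrist_force: [0.3, 1.2, 0.5]
width: 0.046
time: 22.78
tool_pos: [0.5505, -0.2174, 0.26]
ee_rot: [-1.052, -0.005, -0.299]
wrist_force: [0.9, 0.5, 0.1]
width: 0.0462
target [ 0.5786 -0.1196  0.0814]
t 22.775 tcp [ 0.5505 -0.2174  0.26  ] rpy [-60.28  -0.29 -17.14] F [0.9 0.5 0.1] Tq [-0.32  0.08  0.01] w 0.0462 j [-0.75  0.26  1.15  0.5   1.92 -0.32]
shift [-2.900e+00  2.055e+02 -1.000e-01] turn [0.28 0.03 0.32]
panel_edge [([0.562, -0.165, 0.041], 0.77), ([0.565, -0.17, 0.043], 0.85)]
bowl_rim [([0.632, 0.051, 0.194], 0.62), ([0.631, 0.052, 0.192], 0.66)]
blade [([0.632, 0.05, 0.114], 0.84), ([0.205, 0.339, 0.004], 0.74), ([0.351, -0.076, 0.001], 0.59), ([0.628, 0.048, 0.112], 0.34), ([0.351, -0.068, 0.006], 0.56), ([0.205, 0.339, -0.0], 0.52), ([0.63, 0.052, 0.001], 0.52)]
```

View pics/c13.png

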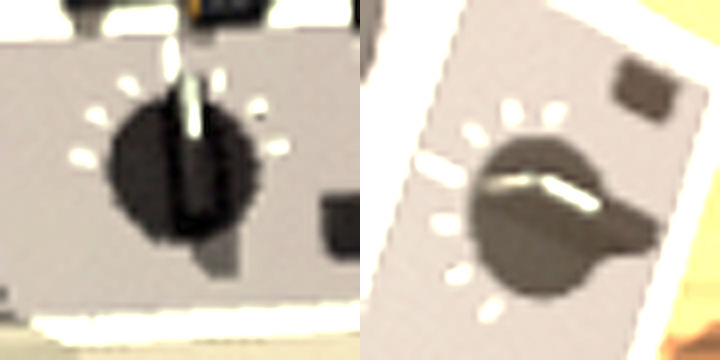

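View pics/top13.png

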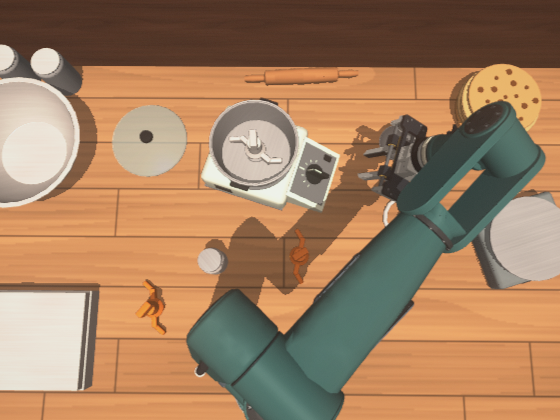

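```bash
python3 - <<'E'
from h import *
s=robot.snapshot('side'); t=robot.snapshot('top')
def U(im,o,x,y,h):
    T=np.array(im['world_from_camera']); d=T[:3,:3]@[(o[0]+x/8-.5-im['cx'])/im['fx'],(o[1]+y/8-.5-im['cy'])/im['fy'],1]; c=T[:3,3]
    q=c+d*((FOOT+n_*h-c)@n_)/(d@n_); return np.array([(q-FOOT)@r_,(q-FOOT)@u_])*1000
for im,o,a,b in [(s,(302,217),(195,135),(188,78)),(t,(247,147),(597,208),(546,181))]:
    P,Q=U(im,o,*a,.04),U(im,o,*b,.04); d=Q-P; print(P,Q,np.degrees(np.arctan2(d[0],d[1])))
for im,o,a,b in [(s,(302,217),(172,82),(171,42)),(t,(247,147),(460,180),(420,156))]:
    P,Q=U(im,o,*a,.0),U(im,o,*b,.0); d=Q-P; print('mark',P,Q,np.degrees(np.arctan2(d[0],d[1])))
E
```

```text
[-0.79710244  4.10948704] [-1.26562114 26.06938843] -1.2222310014180955
[-1.1446845  0.0719719] [-0.45006536 22.40771663] 1.781266863082363
mark [-0.89073409 35.46672194] [ 0.25995035 51.41774108] 4.126090750369267
mark [-0.47757552 32.87984216] [ 1.08455621 50.71017683] 5.006950560171113
```

```bash
python3 -c "
from h import *
o=robot.get_obs(); print(o['time'],o['wrist_force'],abs(o['qvel']).max())
print(robot.close_job())"
```

```text
23.275 [-0.77713595  0.13672657  0.43007981] 0.009031975388164581
the job is handed in; nothing more can be done
None
```

I fitted the silver kneading blade on the spindle, let go of it, then turned the dial clockwise by about 64° to the long mark and let go. I handed the job in at 23.3 s with the arm clear of everything. No verdict was reported.

- **Blade:** I turned it to match the pin angle seen in the pictures. It touched the pin lightly (about 7 N) and then dropped past it. The cameras put its underside at z ≈ 0.112–0.116 m. Most readings agree with the spindle axis within a few mm. One earlier side view read 7 mm off, but the tool position at release and the later views did not bear that out.
- **Dial:** the pointer reads −1.2° from the side camera and +1.8° from the top camera, relative to the upslope direction. The long mark's own line read 4–5° off that direction. It is only a few pixels long, and a fit through the short marks agreed with upslope within about 1°, so I took the dial as inside the 7° limit.
- **Kneader and bystanders:** the kneader's readings stayed within about 4 mm of the start, which is the measurement noise. Those of the other things I could see in the last picture look undisturbed. The batter ring and bread stamp were partly or wholly hidden by the arm there, but the arm stayed well above them. I did not measure any of them again.

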